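# Move the locked sampling carriage over the open cup

## Robot

A 6-joint arm with a two-finger parallel gripper is mounted at the origin on the work surface. World frame = base frame: x ahead of the robot, y to its left, z up, the work surface at z = 0. Lengths are in m, angles in degrees, forces in N, time in s.
With the tool pointing down it reaches from about 0.3 to 0.75 m from the base axis. Payload 8.5 kg.
Tool frame: the origin (TCP) lies midway between the tips of the shut fingers; the grasp point (between the pads) lies 19 mm behind it; z points along the fingers, y is the direction in which the jaws open and shut (so a half turn about z gives the same grasp; the last joint's range is limited). The gripper opens to 85 mm and grips with 20 to 120 N. Pads are 22 mm wide; open, the fingers measure 114 mm over their backs; the gripper's body (76 mm by 85 mm) begins 54 mm behind the grasp point. The pads swing forward as they close: fully open they stand 13 mm farther back than shut.
Start: joints at [54.872, 21.807, 74.336, -0, 83.858, -12.336], TCP at [0.213, 0.507, 0.2] pointing down, gripper open.
Joint ranges: [-178.18, 178.18], [-50.72, 133.34], [12.68, 142.11], [-81.47, 261.47], [9.98, 163.14], [-165.26, 165.26]. Speed limits (degrees/s): [136.94, 136.94, 180, 180, 180, 180].

## Interface

Orientations are given as a 3x3 rotation matrix whose columns are the frame's x, y, z axes.
In Python, from rig import env, viewer, ticket gives the robot as it stands. The module is installed in compiled form; this text tells all that it offers.
- The arm moves only by the shell command python3 -m pendant 'ROWS' [FORCE]. ROWS is JSON, a list of rows, each a list of 3 entries, a list of its own where there are three numbers: the shift along the world's x, y, z in mm, then the turn about the world's z in rad, then the opening, from -1 (shut) to 1 (fully open). A call has 1 to 12 rows; each row shifts and turns the pose as measured when the row begins; what a row does not reach is not made up. A row lasts 1/8 s, in which the tool goes at most 62.5 mm and 10.7 degrees, less where a joint would pass 70% of its speed; a pose out of reach is approached as far as the arm can. A call with a gripper value outside its range is refused whole. The fingers move at their own pace and stop on an object; FORCE is the grip in N (left out, the last holds). Time passes only in rows, so rows that do not move let the fingers close. It gives the time, the measured TCP pose, the force and the opening at its end, in the units of the state.
- env.observe(): the state, without advancing time (a new reading comes with each control period).
- viewer.get_image(name): name is "side" or "top" or "wrist"; returns (picture, depth): 480x640x3 uint8, red, green, blue; 480x640 float32, m along the optical axis (not along the pixel's ray), 0 where there is no reading.
- viewer.camera_params(name): a dict with "fx", "fy", "cx", "cy" (pixels), "D" ([k1, k2, p1, p2, k3] as OpenCV has them; the pictures are not rectified), "rvec" (rotation vector, rad) and "tvec" (3), from world to camera coordinates, as OpenCV has them; the wrist camera has in their place "T_tool_cam" (4x4, takes a point from camera to tool coordinates, whose origin is the TCP and whose axes are the flange's). Camera axes: x right, y down, z forward; pixel columns grow to the right and rows downward; lengths in m; the calibration is good to about 2 mm. A picture is of the moment at which its call begins: read the wrist's pose just before it. camera_params takes no time and is no camera call.
- ticket.close_job(): hands the job in, once; it reports no verdict.
The state is a dict: "time_s": time; "q": joint angles; "qvel": joint speeds; "joint_efforts": joint torques, N m; "position": TCP position; "tool_rot": TCP orientation; "ft_force": force on the tool from outside, world axes, zero at the start; "wrist_torque": the same for the moment, N m; "grip_width": finger opening in m.
Only numpy, scipy, OpenCV 4.12 (cv2) and the standard library are available. Lean on these libraries where they do the work, as an engineer would, in place of code of your own. Each camera call takes 0.05 s, during which the arm holds its last target. There are 200 camera calls.

## Task

Slide the white sampling carriage along its rail until its nozzle hangs over the middle of the open steel cup. The carriage is locked: squeeze in the thumb release on its upright grip and keep it held in while you slide, then let go so that the carriage locks there. Leave the cup standing where it is.

Things in the scene. Friction and masses are not known exactly. Their poses are not given: they have to be found in the camera images.
- carriage: White carriage on a level rail. Its upright grip (34 mm wide along the rail, z 95 to 158 mm over the bench) stands on a 62 x 74 mm saddle. Origin in the grip, 130 mm over the bench, 17 mm from its plain back (-x), 20 mm from the release's face (+x). y runs along the rail, the only way it slides (165 mm either way of mid-rail; 2 N when released; else locked by a 7 mm rack, settling up to 4 mm as it locks); pinch along x.
- thumb_button (a joint): Travel (m) of the thumb release, a ribbed grey plate 28 mm wide, 44 mm high on the +x side of the grip, centred at the carriage origin's height. 0 = out, carriage locked; 0.006 = fully in; moves along the carriage's -x. Lock off beyond 5 mm; 8 N holds it fully in (squeeze grip and release together, 37 mm thick, 31 mm when in, with 20 N or more); it springs out when let go.
- nozzle_tip (a point): Tip of the downward steel nozzle (14 mm thick) at the end of the carriage's 10 mm rod arm, which leaves the saddle 86 mm over the bench, below the grip. The tip lies at (-110, 0, -58) mm in the carriage's axes, 72 mm over the bench, and moves with the carriage.
- cup_center (a point): Centre, half-way up, of the open, empty steel cup, 50 mm across the mouth, 55 mm high, loose on the bench in a row of three vessels under the nozzle's path (within 3 mm across it); the nozzle passes 17 mm above its rim. The other two are closed: a steel canister with a knobbed lid and a jar with a screw cap.

How it is judged:
By the outcome, as a careful person would: the job done as asked, in the order asked, and still so for the second after the job is handed in, with the robot touching nothing.
It also fails if it takes over 35 s, if anything falls off the work surface, if the arm or the gripper's body presses on something with over 40 N, if the wrist force passes 120 N, or if a joint passes its speed limit or range.

## Working session

There is one attempt and no reset: what is moved stays moved. The work goes in short steps, Python scripts to look and compute and a shell command to move; the robot and the scene stay as the last step left them, time stands still between calls to the robot, and variables do not carry over. Pictures are saved under pics/ and viewed, about 8 in all and at most 12, crops included, and the job is handed in when it is done.

```bash
mkdir -p pics; cat > h.py <<'E'
import numpy as np, cv2
from rig import env, viewer, ticket
def shot(name, tag):
    s=env.observe(); im,d=viewer.get_image(name); p=viewer.camera_params(name)
    np.savez(f'pics/{tag}.npz',im=im,d=d,pos=s['position'],rot=s['tool_rot'])
    cv2.imwrite(f'pics/{tag}.png',im[:,:,::-1]); return load(name,tag)
def load(name,tag):
    z=np.load(f'pics/{tag}.npz'); p=viewer.camera_params(name); im,d=z['im'],z['d']
    K=np.array([[p['fx'],0,p['cx']],[0,p['fy'],p['cy']],[0,0,1.]])
    v,u=np.mgrid[0:480,0:640]
    n=cv2.undistortPoints(np.stack([u,v],-1).reshape(-1,1,2).astype(np.float64),K,np.array(p['D'],float)).reshape(480,640,2)
    c=np.dstack([n*d[...,None],d])
    if 'rvec' in p:
        R=cv2.Rodrigues(np.array(p['rvec'],float))[0]; w=(c-np.array(p['tvec']).ravel())@R
    else:
        T=np.array(p['T_tool_cam']); w=(c@T[:3,:3].T+T[:3,3])@z['rot'].T+z['pos']
    w[d==0]=np.nan
    return im,d,w
E
python3 - <<'E'
from h import *
a=shot('top','top0')[0]; b=shot('side','side0')[0]
cv2.imwrite('pics/both.png',cv2.resize(np.vstack([a,b])[:,:,::-1],(400,600)))
print(env.observe())
E
```

```text
{'time_s': 0.1, 'q': array([ 5.48728074e+01,  2.18371744e+01,  7.43793930e+01,  5.79537388e-05,
        8.38578702e+01, -1.23364851e+01]), 'qvel': array([ 0.07058326, -0.10385011, -0.13586643, -0.07363941, -0.03632824,
        0.04118663]), 'joint_efforts': array([ 4.13684640e-03, -4.49214041e+01, -2.31657028e+01, -1.43926568e-04,
        3.62410443e-03,  5.88534226e-05]), 'position': array([0.21288188, 0.50680349, 0.19947912]), 'tool_rot': array([[-9.21925842e-01,  3.87365695e-01, -7.48362315e-04],
       [ 3.87366318e-01,  9.21925272e-01, -1.06199056e-03],
       [ 2.78555421e-04, -1.26896689e-03, -9.99999156e-01]]), 'ft_force': array([ 0.52722145, -0.16534397,  0.10183921]), 'wrist_torque': array([ 0.01498224,  0.06166748, -0.02684231]), 'grip_width': 0.0851378811174806}
```

View pics/top0.png

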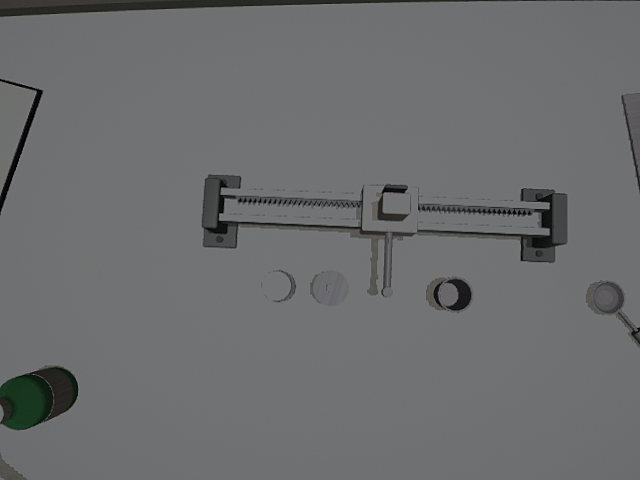

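View pics/side0.png

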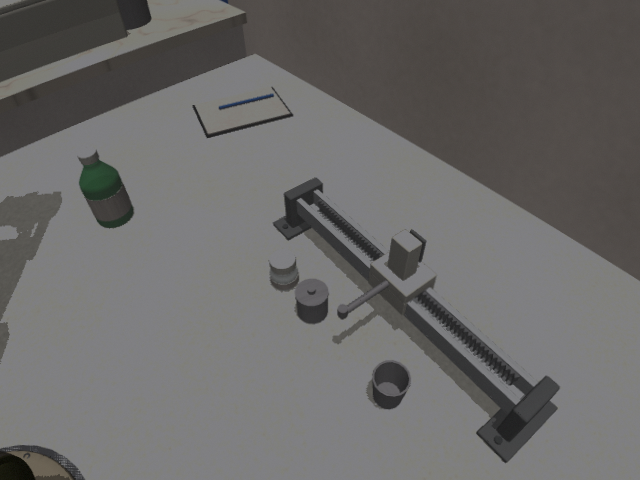

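The top view shows the grip at about (396,204), the dark release at (396,188), the nozzle at (387,293) and the open cup at (453,295). The canister and jar are at (330,288) and (278,286). The side view agrees. Next I measure positions from depth.

```bash
python3 - <<'E'
from h import *
im,d,w=load('top','top0')
def rep(n,m):
    p=w[m]; print(n,len(p),'min',p.min(0).round(4),'max',p.max(0).round(4),'med',np.median(p,0).round(4))
    return p
def box(u0,u1,v0,v1):
    m=np.zeros((480,640),bool); m[v0:v1,u0:u1]=1; return m&np.isfinite(w[...,2])
z=w[...,2]
g=rep('griptop',box(370,425,175,240)&(z>.150))
print('griprect',cv2.minAreaRect(g[:,:2].astype(np.float32)*1000))
s=rep('saddle',box(350,430,175,240)&(z>.075)&(z<.11)); print(cv2.minAreaRect(s[:,:2].astype(np.float32)*1000))
rep('release',box(384,408,183,192)&(z>.12))
c=rep('cuprim',box(425,480,270,320)&(z>.045)); print('cup circ',cv2.minEnclosingCircle(c[:,:2].astype(np.float32)*1000))
n=rep('nozzle',box(380,396,284,300)&(z>.06))
for nm,b in(('left',box(225,355,180,240)),('right',box(425,520,180,245))):
    rep(nm,b&(z>.03))
r=w[box(245,515,180,245)&(z>.045)&(z<.085)][:,:2]; r=r
l=cv2.fitLine(r.astype(np.float32),cv2.DIST_HUBER,0,.001,.001).ravel(); print('rail dir',l, np.degrees(np.arctan2(l[1],l[0])))
im2,d2,w2=load('side','side0'); z2=w2[...,2]
m=np.zeros((480,640),bool); m[350:415,365:415]=1
c=w2[m&(z2>.045)]; print('side cup',cv2.minEnclosingCircle(c[:,:2].astype(np.float32)*1000),c.max(0))
m[:]=0; m[225:285,385:430]=1; c=w2[m&(z2>.152)]; print('side griptop',cv2.minAreaRect(c[:,:2].astype(np.float32)*1000),c.max(0))
E
```

```text
griptop 723 min [ 0.5834 -0.0881  0.15  ] max [ 0.621  -0.053   0.1622] med [ 0.5984 -0.0706  0.1585]
griprect ((602.726806640625, -71.0698013305664), (34.440765380859375, 37.2254638671875), 86.26531982421875)
saddle 1767 min [ 0.561  -0.1096  0.075 ] max [ 0.6338 -0.0322  0.1096] med [ 0.5889 -0.0589  0.0958]
((596.4568481445312, -70.61709594726562), (74.27779388427734, 71.27974700927734), 86.1344985961914)
release 158 min [ 0.6142 -0.0856  0.1345] max [ 0.621  -0.0583  0.1552] med [ 0.6171 -0.0711  0.1515]
cuprim 361 min [ 0.4629 -0.187   0.045 ] max [ 0.5112 -0.1377  0.0592] med [ 0.4858 -0.1694  0.0551]
cup circ ((486.4561462402344, -162.4845428466797), 25.103057861328125)
nozzle 123 min [ 0.4864 -0.0699  0.0834] max [ 0.5022 -0.0564  0.1   ] med [ 0.4941 -0.0631  0.0966]
left 4623 min [ 0.5812 -0.0265  0.0327] max [0.6502 0.1587 0.0754] med [0.6128 0.0644 0.0677]
right 3400 min [ 0.5653 -0.2627  0.0397] max [ 0.6202 -0.1209  0.075 ] med [ 0.5953 -0.1896  0.0681]
rail dir [ 0.04602947  0.9989401   0.60474527 -0.05924432] 87.36177
side cup ((484.4012756347656, -162.40403747558594), 25.12162208557129) [ 0.50866957 -0.13816531  0.05948559]
side griptop ((601.1507568359375, -72.80563354492188), (34.73249435424805, 37.23422622680664), 84.7156753540039) [ 0.62061437 -0.0539657   0.16159996]
```

Measurements agree with each other:

| Quantity | Value |
|---|---|
| Carriage origin (mm) | ≈ (601, -71) |
| Carriage yaw | ≈ -3.9° |
| Nozzle (mm) | ≈ (492, -63) |
| Cup (mm) | ≈ (485.5, -162.4) |
| Slide needed | ≈ 99.5 mm along (-0.068, -0.998) |
| Offset across the rail | ≈ 0 |

I need a tool yaw of about -71.1°, with the TCP at z 111. I approach above the grip first.

```bash
python3 -m pendant '[[[32,-48,0],-0.103,1],[[32,-48,0],-0.103,1],[[32,-48,0],-0.103,1],[[32,-48,0],-0.103,1],[[32,-48,0],-0.103,1],[[32,-48,0],-0.103,1],[[32,-48,0],-0.103,1],[[32,-48,0],-0.103,1],[[32,-48,0],-0.103,1],[[32,-48,0],-0.103,1],[[32,-48,0],-0.103,1],[[32,-48,0],-0.103,1]]' 30
```

```text
time_s: 1.6
position: [0.6027, -0.087, 0.1963]
tool_rot: [[0.097, 0.995, -0.006], [0.995, -0.097, 0.003], [0.003, -0.006, -1.0]]
ft_force: [0.0, 0.8, 0.4]
grip_width: 0.0855
```

```bash
python3 -m pendant '[[[-1,15,3],0.028,1],[[0,0,0],0,1]]' && python3 - <<'E'
from h import *
im,d,w=shot('wrist','w1'); z=w[...,2]; print(env.observe()['position'],env.observe()['tool_rot'])
m=(z>.150)&(z<.165); p=w[m]; print(len(p),p.min(0),p.max(0),cv2.minAreaRect(p[:,:2].astype(np.float32)*1000))
E
```

```text
time_s: 1.85
position: [0.6025, -0.0748, 0.1973]
tool_rot: [[0.074, 0.997, -0.009], [0.997, -0.074, 0.004], [0.003, -0.009, -1.0]]
ft_force: [0.8, 0.7, -0.9]
grip_width: 0.0852
[ 0.60237378 -0.07532243  0.19698389] [[ 0.07423257  0.99720105 -0.00892171]
 [ 0.99723718 -0.0742047   0.00341488]
 [ 0.00274329 -0.00915056 -0.99995437]]
2921 [ 0.58352721 -0.08813053  0.15000706] [ 0.62148664 -0.05323508  0.15926998] ((602.6420288085938, -70.9852066040039), (33.68379592895508, 36.648460388183594), 86.40706634521484)
```

View pics/w1.png

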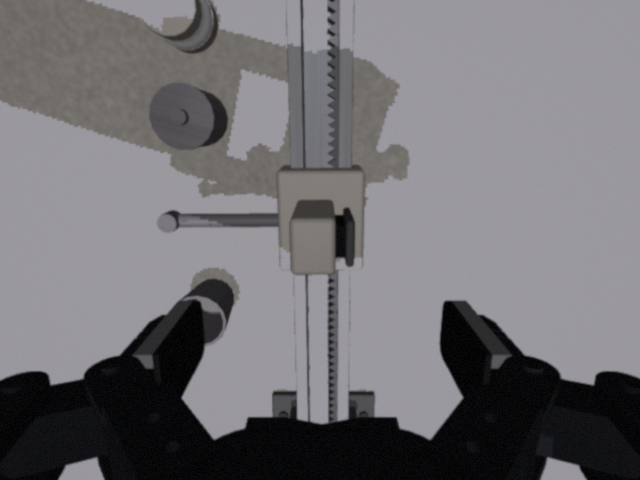

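The wrist view shows the grip at about (313,240) with the release on its right, and the nozzle at (168,222). It confirms the grip-plus-release centre at (602.6, -71.0) and a yaw of about -3.6°. Descending.

```bash
python3 -m pendant '[[[0,4,-22],0.01,1],[[0,0,-25],0,1],[[0,0,-25],0,1],[[0,0,-13],0,1],[[0,0,0],0,1]]'
```

```text
time_s: 2.52
position: [0.6006, -0.0674, 0.1116]
tool_rot: [[0.058, 0.998, -0.007], [0.998, -0.058, 0.002], [0.002, -0.007, -1.0]]
ft_force: [0.5, 0.2, -0.2]
grip_width: 0.0855
```

```bash
python3 -m pendant '[[[2,-3.5,0],-0.007,1],[[0,0,0],0,-1],[[0,0,0],0,-1],[[0,0,0],0,-1],[[0,0,0],0,-1],[[0,0,0],0,-1],[[0,0,0],0,-1]]' 35
```

```text
time_s: 3.4
position: [0.5988, -0.0709, 0.1153]
tool_rot: [[0.065, 0.998, -0.014], [0.998, -0.065, 0.002], [0.001, -0.014, -1.0]]
ft_force: [-0.6, -0.3, -0.4]
grip_width: 0.0298
```

The width of 30 mm means the release is in, and the forces are quiet. Now I slide about 99 mm in -y'.

```bash
python3 -m pendant '[[[-0.3,-5,0],0,-1],[[-0.7,-10,0],0,-1],[[-0.7,-10,0],0,-1],[[-0.7,-10,0],0,-1],[[0,0,0],0,-1]]'
```

```text
time_s: 4.03
position: [0.5962, -0.1089, 0.1153]
tool_rot: [[0.066, 0.998, -0.014], [0.998, -0.066, 0.002], [0.001, -0.015, -1.0]]
ft_force: [-2.6, -0.8, -0.2]
grip_width: 0.0295
```

Moving freely: 38 mm at about 1–3 N. Remaining: 61 mm.

```bash
python3 -m pendant '[[[-0.5,-10,0],0,-1],[[-0.8,-12,0],0,-1],[[-0.8,-12,0],0,-1],[[-0.8,-12,0],0,-1],[[-0.7,-10,0],0,-1],[[0,-4,0],0,-1],[[0,0,0],0,-1],[[0,0,0],0,-1]]'; python3 - <<'E'
from h import *
im,d,w=shot('top','top1'); z=w[...,2]
cv2.imwrite('pics/top1c.png',cv2.resize(im[150:350,320:580,::-1],(780,600)))
m=np.zeros((480,640),bool); m[240:330,420:490]=1
p=w[m&(z>.08)]; n=p[p[:,0]<p[:,0].min()+.012]; print('noz',np.median(n,0),n.min(0),n.max(0))
print(env.observe()['position'])
im,d,w=shot('side','side1')
cv2.imwrite('pics/side1c.png',cv2.resize(im[280:440,320:520,::-1],(750,600)))
E
```

```text
time_s: 5.03
position: [0.5918, -0.1735, 0.1153]
tool_rot: [[0.066, 0.998, -0.015], [0.998, -0.066, 0.002], [0.001, -0.015, -1.0]]
ft_force: [-3.0, 0.6, 0.4]
grip_width: 0.0293
noz [ 0.47778488 -0.05985163  0.48555829] [ 0.47101855 -0.0706398   0.4436684 ] [ 0.48299048 -0.05133825  0.50100633]
[ 0.59179927 -0.17347428  0.11529493]
```

View pics/top1c.png

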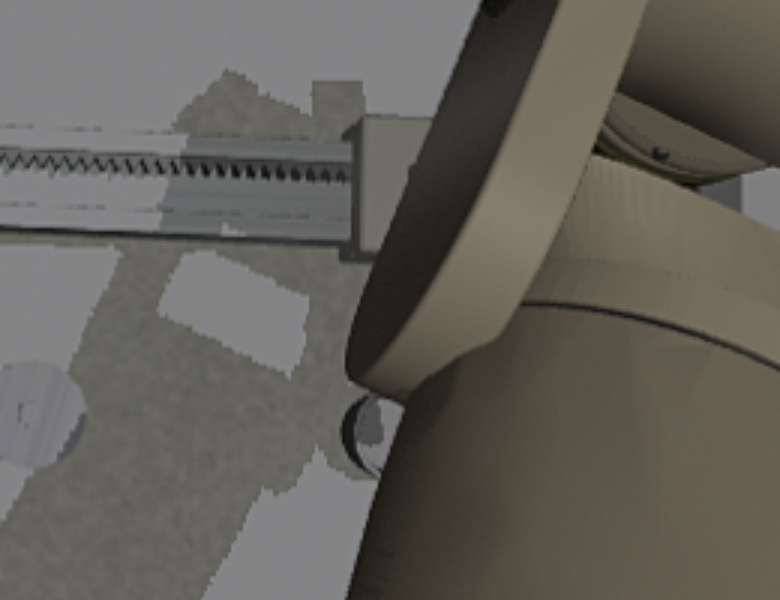

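View pics/side1c.png

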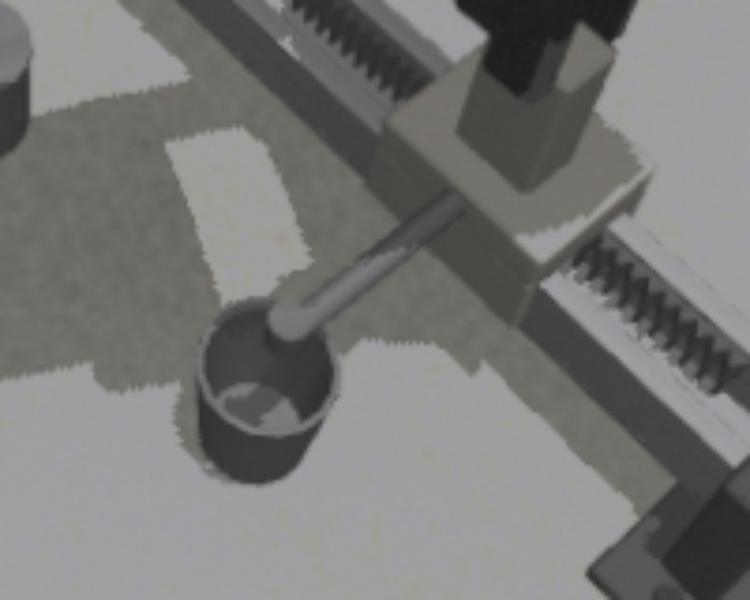

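The top view of the nozzle is blocked by the arm. The side crop shows the nozzle (290,320) over the cup mouth (270,365). TCP is about 3 mm past the plan, so I measure the nozzle shift in the side camera.

```bash
cat > m.py <<'E'
from h import *
import sys
def noz(tag,c,r=40):
    im,d,w=load('side',tag); z=w[...,2]; v,u=np.mgrid[0:480,0:640]
    m=(abs(u-c[0])<r)&(abs(v-c[1])<r)&(z>.066)&(z<.11)
    # carriage frame, yaw -3.8 deg
    a=np.radians(-3.8); R=np.array([[np.cos(a),np.sin(a)],[-np.sin(a),np.cos(a)]])
    p=w[m]; q=p[:,:2]@R.T
    rod=q[(q[:,0]<.53)]; x0=rod[:,0].min()
    e=q[q[:,0]<x0+.016]
    cup=w[(abs(u-390)<30)&(abs(v-385)<35)&(z>.05)&(z<.062)]; cc=cv2.minEnclosingCircle(cup[:,:2].astype(np.float32)*1000)
    sad=w[(z>.090)&(z<.099)&(v>220)&(v<380)&(u>360)&(u<500)][:,:2]@R.T
    print(tag,'x0',x0,'end y mid',(e[:,1].min()+e[:,1].max())/2,np.ptp(e[:,1]),len(e),'saddle y',np.percentile(sad[:,1],[1,99]),'cup c-frame',R@np.array(cc[0]),cc[1], 'world',cc[0])
E
python3 - <<'E'
from m import *
noz('side0',(344,311),25); noz('side1',(397,365),25)
E
```

```text
side0 x0 0.4860737973160674 end y mid -0.03162272075849354 0.014694202882840408 150 saddle y [-0.06928659  0.0032294 ] cup c-frame [ 494.09945308 -129.94382515] 25.12162208557129 world (484.4012756347656, -162.40403747558594)
side1 x0 0.4865424251655364 end y mid -0.13440935510567265 0.012825819732822569 148 saddle y [-0.17095567 -0.09848845] cup c-frame [ 494.32673194 -129.86052516] 25.2622127532959 world (484.6335754394531, -162.3359832763672)
```

The nozzle is about 4 mm past the cup centre. The 7 mm rack puts a lock position at 98 mm from the start, against a required 98–99.5 mm, so I go back about 4.5 mm.

```bash
python3 -m pendant '[[[0.2,2.5,0],0,-1],[[0.1,1.5,0],0,-1],[[0,0,0],0,-1],[[0,0,0],0,-1]]'
```

```text
time_s: 5.62
position: [0.5921, -0.1691, 0.1153]
tool_rot: [[0.065, 0.998, -0.016], [0.998, -0.065, 0.001], [-0.001, -0.016, -1.0]]
ft_force: [-3.5, -0.6, 0.4]
grip_width: 0.0293
```

Displacement is now 98.4 mm. I let go and back off upward.

```bash
python3 -m pendant '[[[0,0,0],0,1],[[0,0,0],0,1],[[0,0,0],0,1],[[0,0,0],0,1],[[0,0,10],0,1],[[0,0,30],0,1],[[0,0,40],0,1],[[0,0,40],0,1],[[0,50,20],0,1],[[0,50,0],0,1],[[0,50,0],0,1],[[0,50,0],0,1]]'; python3 -m pendant '[[[0,50,0],0,1],[[0,50,0],0,1],[[0,50,0],0,1],[[0,50,0],0,1],[[0,0,0],0,1],[[0,0,0],0,1]]'; python3 - <<'E'
from m import *
im=shot('top','top2')[0]; ims=shot('side','side2')[0]
noz('side2',(397,363),25)
a=cv2.resize(im[150:350,360:560],(400,400)); b=cv2.resize(ims[220:420,320:520],(400,400))
cv2.imwrite('pics/fin.png',np.hstack([a,b])[:,:,::-1])
E
```

```text
time_s: 7.12
position: [0.5921, 0.0337, 0.2657]
tool_rot: [[0.071, 0.997, -0.008], [0.997, -0.071, 0.0], [-0.0, -0.008, -1.0]]
ft_force: [0.5, -0.2, -0.1]
grip_width: 0.0853
time_s: 7.88
position: [0.5902, 0.2433, 0.2706]
tool_rot: [[0.067, 0.998, -0.003], [0.998, -0.067, 0.001], [0.001, -0.003, -1.0]]
ft_force: [-0.6, 0.4, -0.4]
grip_width: 0.0854
side2 x0 0.48664599145621606 end y mid -0.13001611682209183 0.01402641474253162 165 saddle y [-0.16635249 -0.09435242] cup c-frame [ 494.09236038 -130.22015603] 25.057279586791992 world (484.3758850097656, -162.67929077148438)
```

View pics/fin.png

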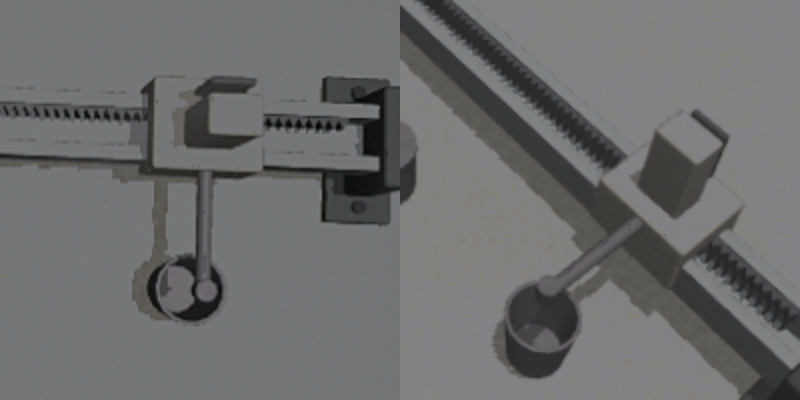

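The final pictures show the carriage free of the gripper, the release sprung out and the cup still standing. By side depth the nozzle is at y' = -130.0 and the cup at -130.2 mm. I cross-check with the top camera, then hand in.

```bash
python3 - <<'E'
from h import *
im,d,w=load('top','top2'); z=w[...,2]; v,u=np.mgrid[0:480,0:640]
m=(z>.080)&(z<.105)&(v>284)&(v<302)&(u>453)&(u<475); p=w[m]; print('noz',p[:,:2].min(0),p[:,:2].max(0),len(p))
c=w[(z>.045)&(z<.062)&(v>270)&(v<320)&(u>425)&(u<480)]; print('cup',cv2.minEnclosingCircle(c[:,:2].astype(np.float32)*1000))
g=w[(z>.15)&(z<.17)&(u>440)&(u<510)&(v>170)&(v<250)]; r=cv2.minAreaRect(g[:,:2].astype(np.float32)*1000); print('grip',r)
a=np.radians(-3.8); print('noz from grip',np.array(r[0])-[111.5*np.cos(a),111.5*np.sin(a)])
if abs((p[:,1].min()+p[:,1].max())/2+.1625)<.006: ticket.close_job(); print('closed')
E
```

```text
noz [ 0.47882865 -0.16824123] [ 0.49846656 -0.15459188] 155
cup ((487.13641357421875, -162.6968536376953), 25.345548629760742)
grip ((596.1951904296875, -168.8395538330078), (33.85835647583008, 37.486968994140625), 85.81690979003906)
noz from grip [ 484.94032672 -161.45001394]
the job is handed in; nothing more can be done
closed
```

The carriage is locked with its nozzle over the middle of the open steel cup, and I handed the job in at about 8 s of robot time. I squeezed the grip and release together at 35 N, slid the carriage about 98 mm with the release held in, then let go and moved the arm away.

- **Slide:** the first slide went about 4 mm past the cup. I saw this in the side camera and moved back while still holding the release, which matches a rack position about 98 mm from the start.
- **Position:** the side camera puts the nozzle within about 0.2 mm of the cup centre along the rail. The top camera differs slightly, at 1.2–1.3 mm, which is within the 2 mm calibration.
- **Cup:** it is still standing, within about 1 mm of where it was at the start.
- **Release and forces:** the release looks sprung out in the last picture. I did not test the lock by pushing on the carriage. The force readings at the end of each move stayed under 4 N.

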